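# Index the board stage and pin it

## Robot

A 6-joint arm with a two-finger parallel gripper is mounted at the origin on the work surface. World frame = base frame: x ahead of the robot, y to its left, z up, the work surface at z = 0. Lengths are in m, angles in rad, forces in N, time in s.
With the tool pointing down it reaches from about 0.225 to 0.875 m from the base axis. Payload 3.4 kg.
Tool frame: the origin (TCP) lies on the mounting face of the last link; the fingertips stand 173 mm ahead of it and the grasp point (between the pads) lies 155 mm ahead of it; y points along the fingers, x is the direction in which the jaws open and shut, and the axes are right-handed (so a half turn about y gives the same grasp; the last joint's range is limited). The gripper opens to 85 mm and grips with 20 to 120 N. Pads are 22 mm wide; open, the fingers measure 114 mm over their backs; the gripper's body (76 mm by 85 mm) begins 54 mm behind the grasp point. The pads swing forward as they close: fully open they stand 13 mm farther back than shut.
Start: joints at [-1.467, 0.276, 1.505, -0, 1.361, -0.121], TCP at [0.128, -0.561, 0.405] pointing down, gripper open.
Joint ranges: [-2.89, 2.89], [-0.75, 2.08], [0.22, 2.7], [-1.18, 4.32], [0.11, 2.71], [-2.7, 2.7]. Speed limits (rad/s): [2.57, 2.57, 3.14, 3.14, 3.14, 3.14].

## Interface

Orientations are given as a unit quaternion [w, x, y, z].
In Python, from rig import manip, vision, ticket gives the robot as it stands.
- The arm moves only by the tool arm_command, never from a script. Its argument "increments" is one flat list of numbers, 7 for each row, row after row: the turn, a rotation vector about the tool's x, y, z in rad, then the shift along the tool's x, y, z in cm, then the closure, from 0 (fully open) to 1 (shut). In form: [wx, wy, wz, tx, ty, tz, hand, wx, wy, wz, tx, ty, tz, hand, ...]. A call has 1 to 8 rows; each row shifts and turns the commanded pose from where the row before left it, along the tool's axes as they then stand; what a row does not reach is not made up. A row lasts 1/8 s, in which the tool goes at most 62.5 mm and 10.7 degrees, less where a joint would pass 70% of its speed; a pose out of reach is approached as far as the arm can. A call is refused whole if a number of a shift passes 6.25 or a number of a turn 0.188, either way. A call with a gripper value outside its range is refused whole. The fingers move at their own pace and stop on an object; "grip_force" is the grip in N (left out, the last holds). Time passes only in rows, so rows that do not move let the fingers close. It gives the time, the measured TCP pose, the force and the opening at its end, in the units of the state.
- manip.get_state(): the state, without advancing time (a new reading comes with each control period).
- vision.get_image(name): name is "scene" or "top" or "wrist"; returns the picture (420x560x3 uint8, red, green, blue); there is no depth.
- vision.camera_params(name): a dict with "vfov" (degrees; the focal length in pixels is half the picture's height over the tangent of half this angle, whatever the lens; pixels are square), "cx", "cy" (the principal point, pixels), "R" (3x3) and "t" (3): a world point X has camera coordinates R X + t. Camera axes: x right, y down, z forward; pixel columns grow to the right and rows downward; lengths in m; the calibration is good to about 2 mm. A picture is of the moment at which its call begins: read the wrist's pose just before it. camera_params takes no time and is no camera call; for the wrist camera it gives the pose at the moment of the call.
- ticket.sign_off(): hands the job in, once; it reports no verdict.
The state is a dict: "clock": time; "qpos": joint angles; "qd": joint speeds; "effort": joint torques, N m; "position": TCP position; "ee_rot": TCP orientation; "contact_force": force on the tool from outside, world axes, zero at the start; "moment": the same for the moment, N m; "width": finger opening in m.
Only numpy, scipy, OpenCV 4.12 (cv2) and the standard library are available. Lean on these libraries where they do the work, as an engineer would, in place of code of your own. Each camera call takes 0.05 s, during which the arm holds its last target.

## Task

Push the red post to swing the repair turntable round, counter-clockwise seen from above, until its ear comes home against the rubber stop at the yellow index mark, and keep pressing it there firmly, with about 10 N, for a good half second. Then take the orange-handled index pin from its blue rest and put it fully home, flange down, through the ear's hole into the block below, and let go. Treat the stage gently (never more than 25 N on the turntable, from the fingers or through the pin) and leave the other things on the bench where they are.

Things in the scene. Friction and masses are not known exactly. Their poses are not given: they have to be found in the camera images.
- stage_base: Fixed grey round base, 230 dia. Origin on the turntable's axis at table height, z up. A dark steel index ring is clamped tight on it, anywhere within 0.08 rad of square; no reading tells where. On the ring near the base's own +y, 153 from the axis: index block 64 x 56, top 30 above the table, vertical through hole 12.5 dia, yellow strip; at its -x side the rubber-faced stop, 44 high.
- turntable: Aluminium disc, 260 dia, z 32 to 44 above the table; origin on its axis, underside. Yaw relative to stage_base: within 0.08 rad of 0 when home at the stop, which it cannot pass (rubber gives about 1 mm); starts -1.78 to -0.62. Drag 0.28 N m (2.5 N at the post); stays where left. Carries a mainboard (54 above the table, corners 120 from the axis), memory to 86, cooler to 98 (68 from the axis).
- push_post (a point): Centre of the top of the upright red post, 16 in diameter, standing 60 above the disc (top 104 above the table), 115 from the axis, at the turntable's own direction 225 degrees from its +x. Push it sideways, along the rim.
- ear_hole (a point): Mouth of the vertical through hole, 12.5 in diameter, in the turntable's square ear (48 x 48, 12 thick, top 44 above the table); 153 from the axis at the turntable's own +y. A short yellow line runs outward from it. When home the hole stands over the hole of the index block.
- index_pin: Loose pin, 40 to 85 g. Origin at the tip of its steel shank, z up along it. Shank 10 dia, 36 long, tapered to 6 over the last 4; then a flange 22 dia, 4 thick; then a round orange grip 16 dia, 40 to 78 above the tip. Starts upright in pin_rest, flange on its top, tip 4 above the table. Fully home in the stage its flange lies on the ear and its tip is 8 above the table.
- pin_rest: Blue block 64 x 64 x 40 fixed to the table, holding the pin in a hole at its centre. Origin at the centre of its underside.
- hard_drive: Bystander, leave alone: 3.5-inch hard drive, aluminium, 147 x 102 x 26, lying flat.
- ssd: Bystander, leave alone: flat black solid-state drive with a red label, 100 x 70 x 7.
- case_fan: Bystander, leave alone: 80 x 80 x 25 case fan, black frame, lime blades.
- screw_tray: Bystander, leave alone: blue divided screw tray, 110 x 150 x 30.
- screwdriver: Bystander, leave alone: screwdriver lying on the table.
- paste_jar: Bystander, leave alone: small jar of paste, 44 across, 45 tall.
- memory_stick: Bystander, leave alone: green memory stick lying flat, 133 x 31 x 5.

How it is judged:
By the outcome, as a careful person would: the job done as asked, in the order asked, and still so for the second after the job is handed in, with the robot touching nothing.
It also fails if it takes over 72 s, if anything falls off the work surface, if the arm or the gripper's body presses on something with over 40 N, if the wrist force passes 120 N, or if a joint passes its speed limit or range.

## Working session

There is one attempt and no reset: what is moved stays moved. The work goes in short steps, Python scripts to look and compute and a tool call to move; the robot and the scene stay as the last step left them, time stands still between calls to the robot, and variables do not carry over. Pictures are saved under pics/ and viewed, and the job is handed in when it is done.

Besides the shell and the picture viewer there is one more tool, called after ">>>" as a command line: name --argument value ..., lists and objects as JSON in quotes. arm_command: Moves the arm, as the interface text tells. Its arguments: {"type":"object","properties":{"increments":{"type":"array"},"grip_force":{"type":"number"}},"required":["increments"]}

```bash
ls; mkdir -p pics; python3 - <<'E'
from rig import manip, vision
import cv2,numpy as np
print(manip.get_state())
for n in ["scene","top","wrist"]:
    p=vision.camera_params(n);print(n,p)
    im=vision.get_image(n);cv2.imwrite(f"pics/{n}0.png",im[:,:,::-1])
E
```

```text
pics
{'clock': 0.0, 'qpos': array([-1.46697430e+00,  2.76614290e-01,  1.50615604e+00, -2.04603955e-05,
        1.36069122e+00, -1.21001991e-01]), 'qd': array([-1.40784816e-03,  5.56709244e-04,  1.93771627e-04,  3.89190998e-05,
        7.96644039e-04,  4.45664914e-04]), 'effort': array([ 3.53009113e-03, -4.16767251e+01, -2.45804018e+01, -1.58329635e-04,
        1.09591315e-02, -4.70837662e-06]), 'position': array([ 0.12815504, -0.56031693,  0.40381928]), 'ee_rot': array([ 0.55339888, -0.55246636,  0.44122336, -0.44028689]), 'contact_force': array([ 0.07591185, -0.57998539,  0.27316579]), 'moment': array([-0.03584688, -0.01106248,  0.02272429]), 'width': 0.08586748005955637}
scene {'vfov': 42.20710877965999, 'cx': 278.3262107597557, 'cy': 205.9350129073028, 'R': array([[-0.35343987,  0.93537166, -0.01265322],
       [ 0.64090942,  0.23227715, -0.73162998],
       [-0.6814069 , -0.26669678, -0.68158452]]), 't': array([ 0.23784238, -0.27248091,  1.72523007])}
top {'vfov': 48.56795258679269, 'cx': 276.0282071174687, 'cy': 211.4727910046049, 'R': array([[ 0.02942324, -0.99955274, -0.00534652],
       [-0.98286963, -0.02795775, -0.18216929],
       [ 0.18193833,  0.01061494, -0.98325265]]), 't': array([-0.06328212,  0.56396626,  1.18552606])}
wrist {'vfov': 58.71747730390236, 'cx': 277.68422451360516, 'cy': 207.24527070985587, 'R': array([[ 0.22199099, -0.97504435, -0.00291691],
       [-0.92685275, -0.21194609,  0.30987552],
       [-0.30276061, -0.06608603, -0.95077266]]), 't': array([-0.57324245, -0.04009612,  0.38102006])}
```

View pics/scene0.png

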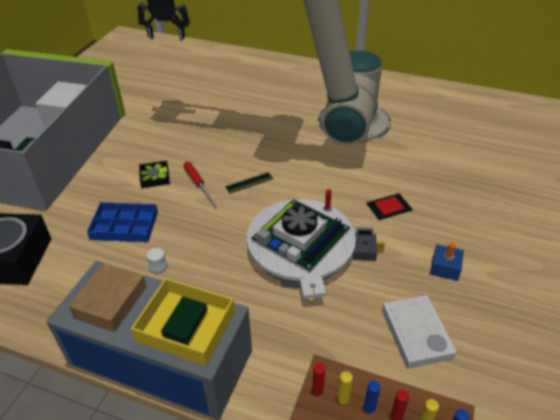

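View pics/top0.png

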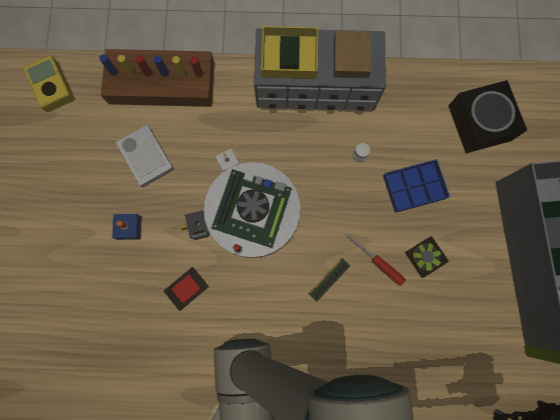

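View pics/wrist0.png

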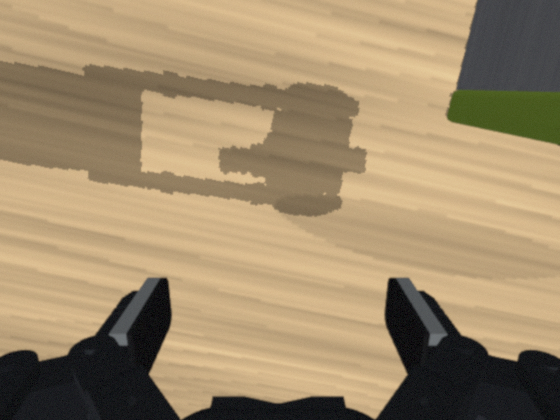

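```bash
cat > h.py <<'E'
import numpy as np, cv2
from rig import manip, vision
from scipy.spatial.transform import Rotation as Rn
def P(p):
    return 210/np.tan(np.radians(p["vfov"]/2)),p["cx"],p["cy"],np.array(p["R"]),np.array(p["t"])
def ray(p,uv):
    f,cx,cy,R,t=P(p); d=R.T@np.array([(uv[0]-cx)/f,(uv[1]-cy)/f,1]); return -R.T@t,d
def onz(p,uv,z):
    o,d=ray(p,uv); return o+d*(z-o[2])/d[2]
def proj(p,X):
    f,cx,cy,R,t=P(p); c=R@np.array(X)+t; return np.array([cx+f*c[0]/c[2],cy+f*c[1]/c[2]])
def blobs(im,lo,hi,amin=8):
    hsv=cv2.cvtColor(im,cv2.COLOR_RGB2HSV); m=cv2.inRange(hsv,np.array(lo),np.array(hi))
    n,l,s,c=cv2.connectedComponentsWithStats(m)
    return [(c[i].round(1).tolist(),s[i].tolist()) for i in range(1,n) if s[i][4]>=amin],l
def tri(p1,u1,p2,u2):
    o1,d1=ray(p1,u1);o2,d2=ray(p2,u2);d1/=np.linalg.norm(d1);d2/=np.linalg.norm(d2)
    s=np.linalg.lstsq(np.c_[d1,-d2],o2-o1,rcond=None)[0]
    a=o1+s[0]*d1;b=o2+s[1]*d2; return (a+b)/2,np.linalg.norm(a-b)
E
python3 - <<'E'
from h import *
for n in ["top","scene"]:
    im=cv2.imread(f"pics/{n}0.png")[:,:,::-1].copy()
    print(n,"red",blobs(im,(0,150,60),(5,255,255))[0], blobs(im,(174,150,60),(180,255,255))[0])
    print("orange",blobs(im,(6,150,100),(16,255,255))[0])
    print("yellow",blobs(im,(20,150,90),(32,255,255))[0])
    print("blue",blobs(im,(105,150,40),(125,255,255),60)[0])
    print("white",blobs(im,(0,0,150),(180,30,255),40)[0])
t=cv2.imread("pics/top0.png")[130:270,80:320];cv2.imwrite("pics/t0c.png",cv2.resize(t,None,fx=3.3,fy=3.3,interpolation=cv2.INTER_CUBIC))
t=cv2.imread("pics/scene0.png")[170:320,230:480];cv2.imwrite("pics/s0c.png",cv2.resize(t,None,fx=3.2,fy=3.2,interpolation=cv2.INTER_CUBIC))
E
```

```text
top red [([139.3, 58.6], [136, 55, 8, 8, 50]), ([193.7, 59.9], [190, 57, 8, 7, 47]), ([235.9, 246.8], [234, 244, 5, 6, 23]), ([388.5, 270.1], [372, 256, 33, 29, 309]), ([185.4, 288.3], [172, 275, 28, 28, 430])] []
orange [([119.2, 223.1], [117, 221, 6, 5, 23])]
yellow [([290.5, 27.0], [278, 27, 26, 1, 26]), ([289.8, 53.3], [262, 31, 55, 40, 1243]), ([121.0, 57.9], [117, 55, 9, 7, 46]), ([48.6, 85.1], [24, 56, 45, 52, 759]), ([175.5, 59.2], [172, 56, 8, 7, 48]), ([183.4, 226.4], [180, 225, 7, 4, 14])]
blue [([432.0, 182.0], [420, 164, 27, 38, 460]), ([412.1, 177.5], [404, 168, 20, 20, 228]), ([396.0, 182.0], [387, 173, 18, 19, 183]), ([418.1, 195.2], [409, 186, 19, 20, 232]), ([401.7, 199.7], [393, 191, 20, 19, 201])]
white [([251.9, 247.4], [229, 235, 50, 22, 449])]
scene red [([192.5, 172.7], [184, 162, 19, 24, 183]), ([327.7, 198.5], [326, 190, 5, 19, 78]), ([389.0, 204.8], [375, 196, 29, 19, 350]), ([318.1, 378.4], [312, 363, 13, 32, 331]), ([399.5, 404.7], [391, 390, 18, 30, 369])] []
orange [([450.7, 248.5], [447, 242, 9, 15, 79]), ([366.9, 392.9], [298, 357, 175, 63, 2854]), ([
[... 566 characters left out ...]
273]), ([344.6, 387.1], [338, 371, 15, 34, 406]), ([429.9, 409.3], [420, 398, 20, 22, 301])]
blue [([122.6, 222.0], [88, 204, 68, 37, 2113]), ([323.7, 237.9], [309, 223, 31, 31, 146]), ([274.7, 244.1], [270, 239, 11, 12, 93]), ([446.2, 263.6], [432, 246, 30, 33, 627]), ([135.5, 372.1], [57, 331, 151, 82, 3991]), ([371.5, 396.2], [364, 381, 16, 32, 312]), ([461.2, 415.1], [454, 410, 15, 10, 116])]
white [([61.1, 94.3], [38, 83, 47, 24, 668]), ([301.7, 249.1], [247, 199, 108, 96, 2778]), ([278.6, 226.6], [275, 222, 8, 10, 40]), ([302.3, 238.7], [294, 236, 16, 7, 55]), ([293.2, 250.5], [289, 247, 10, 8, 50]), ([155.0, 254.0], [147, 248, 17, 13, 161]), ([417.1, 326.5], [384, 296, 72, 65, 2567])]
```

View pics/t0c.png

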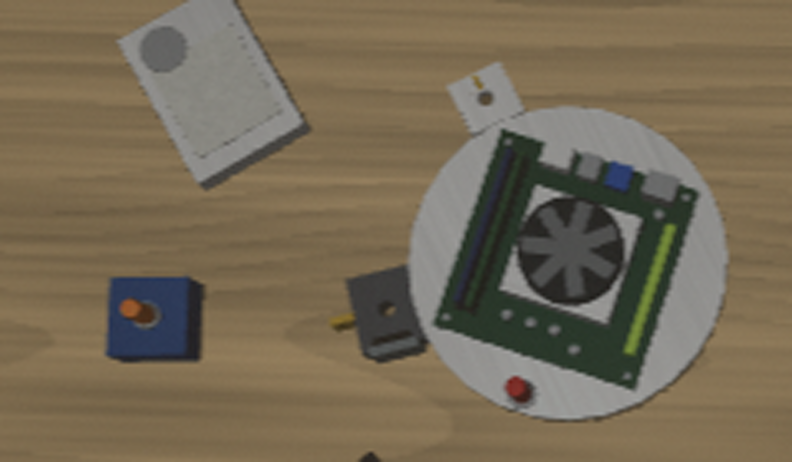

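View pics/s0c.png

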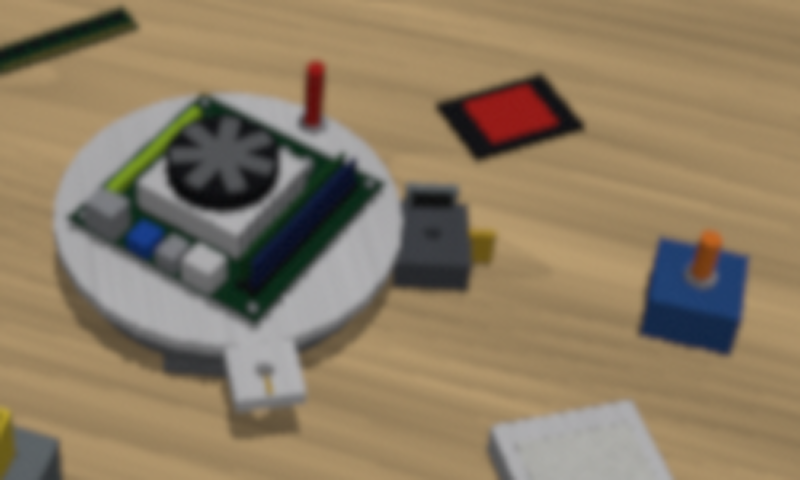

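```bash
python3 - <<'E'
from h import *
T=vision.camera_params("top");S=vision.camera_params("scene")
for n,u,v,z in [("ear",(227,159.7),(312.8,285.9),.044),("block",(197.6,223.9),(365.3,243.1),.03),("post",(236.7,246.4),(328.7,190.6),.104),("grip",(119.1,223.3),(452.2,243.8),.082),("flange",(124.2,225.5),(449.2,257),.044)]:
    print(n,onz(T,u,z).round(4),onz(S,v,z).round(4),[a.round(4) for a in tri(T,u,S,v)])
im=cv2.imread("pics/top0.png")[:,:,::-1].copy()
hsv=cv2.cvtColor(im,cv2.COLOR_RGB2HSV)
m=cv2.inRange(hsv,np.array((0,0,110)),np.array((180,45,255)))
m[:140]=0;m[270:]=0;m[:,:200]=0;m[:,310:]=0
cs,_=cv2.findContours(m,cv2.RETR_EXTERNAL,cv2.CHAIN_APPROX_NONE)
c=max(cs,key=cv2.contourArea);hull=cv2.convexHull(c)[:,0]
pts=np.array([onz(T,u,.044)[:2] for u in c[:,0]])
# robust circle fit
from scipy.optimize import least_squares
r=least_squares(lambda q:np.hypot(*(pts-q[:2]).T)-.13,[pts[:,0].mean(),pts[:,1].mean()],loss="soft_l1",f_scale=.001)
print("axis",r.x)
E
```

```text
ear [0.707  0.0913 0.044 ] [0.7123 0.0957 0.044 ] [array([0.7083, 0.0932, 0.0383]), np.float64(0.0026)]
block [0.5295 0.1635 0.03  ] [0.5358 0.1698 0.03  ] [array([0.53  , 0.1668, 0.023 ]), np.float64(0.0042)]
post [0.4639 0.0485 0.104 ] [0.4661 0.0541 0.104 ] [array([0.4636, 0.0511, 0.101 ]), np.float64(0.0047)]
grip [0.5173 0.3572 0.082 ] [0.5206 0.3599 0.082 ] [array([0.5177, 0.3593, 0.0786]), np.float64(0.0017)]
flange [0.5175 0.3564 0.044 ] [0.526  0.3615 0.044 ] [array([0.5184, 0.3607, 0.0355]), np.float64(0.0028)]
axis [0.57605802 0.01928129]
```

```bash
cat >> h.py <<'E'
def st(v=True):
    s=manip.get_state(); w,x,y,z=s["ee_rot"]; R=Rn.from_quat([x,y,z,w])
    M=R.as_matrix(); s["M"]=M;s["R"]=R
    if v: print("t%.2f"%s["clock"],"pos",s["position"].round(4),"xyaw %.3f"%np.arctan2(M[1,0],M[0,0]),"z",M[:,2].round(3),"F",s["contact_force"].round(2),"w %.4f"%s["width"],"q",s["qpos"].round(2))
    return s
def plan(pos,xyaw,nmin=1):
    """tool down, tool x axis heading xyaw: total rotvec (tool) and shift in tool axes after turning"""
    s=st(); M=s["M"]; c,sn=np.cos(xyaw),np.sin(xyaw)
    G=np.array([[c,sn,0],[sn,-c,0],[0,0,-1.]])
    rv=Rn.from_matrix(M.T@G).as_rotvec(); d=np.array(pos)-s["position"]
    print("rotvec",rv.round(4),"shift cm, tool now",(100*M.T@d).round(2),"tool after",(100*G.T@d).round(2))
E
python3 - <<'E'
from h import *
s=st();print(s["M"].round(3))
E
```

```text
t0.15 pos [ 0.1282 -0.5604  0.404 ] xyaw -1.346 z [0.975 0.223 0.   ] F [-0.3  -0.02  0.02] w 0.0851 q [-1.47  0.28  1.51 -0.    1.36 -0.12]
[[ 0.223 -0.     0.975]
 [-0.975  0.001  0.223]
 [-0.001 -1.     0.   ]]
```

```bash
cat >> h.py <<'E'
def st(v=True):
    s=manip.get_state(); w,x,y,z=s["ee_rot"]; M=Rn.from_quat([x,y,z,w]).as_matrix(); s["M"]=M
    s["psi"]=np.arctan2(M[1,2],M[0,2])
    if v: print("t%.2f"%s["clock"],"pos",s["position"].round(4),"zyaw %.4f"%s["psi"],"ydown",M[:,1].round(4),"F",s["contact_force"].round(2),"w %.4f"%s["width"],"q",s["qpos"].round(2))
    return s
def G(psi):
    c,sn=np.cos(psi),np.sin(psi); return np.array([[sn,0,c],[-cos_(psi),0,sn],[0,-1.,0]])
def cos_(a): return np.cos(a)
def plan(pos,psi):
    s=st(); M=s["M"]; g=G(psi); rv=Rn.from_matrix(M.T@g).as_rotvec(); d=np.array(pos)-s["position"]
    print("turn",rv.round(4),"shift cm now-axes",(100*M.T@d).round(2),"after-turn axes",(100*g.T@d).round(2))
E
python3 - <<'E'
from h import *
plan([.473,.084,.40],1.31)
p=vision.camera_params("wrist");s=st(0);print(s["M"].T@(-p["R"].T@p["t"]-s["position"]))
E
```

```text
t0.15 pos [ 0.1282 -0.5604  0.404 ] zyaw 0.2249 ydown [-1.0e-04  1.4e-03 -1.0e+00] F [-0.3  -0.02  0.02] w 0.0851 q [-1.47  0.28  1.51 -0.    1.36 -0.12]
turn [-9.0000e-04 -1.0851e+00 -1.1000e-03] shift cm now-axes [-55.12   0.49  47.98] after-turn axes [16.7   0.4  71.15]
[-0.0003367   0.0309322   0.07935345]
```

>>> arm_command --increments '[0,-0.18,0,0,0,0,1,0,-0.18,0,0,0,0,1,0,-0.18,0,0,0,0,1,0,-0.18,0,0,0,0,1,0,-0.18,0,0,0,0,1,0,-0.18,0,0,0,0,1]'

```text
clock: 0.9
position: [0.1282, -0.5604, 0.4043]
ee_rot: [0.701, -0.701, 0.092, -0.092]
contact_force: [-0.0, 0.2, -0.1]
width: 0.0003
```

```bash
python3 - <<'E'
from h import *
plan([.473,.084,.40],1.31)
E
```

```text
t0.90 pos [ 0.1282 -0.5604  0.4043] zyaw 1.3108 ydown [-1.e-04  8.e-04 -1.e+00] F [-0.03  0.18 -0.05] w 0.0003 q [-1.47  0.28  1.51  0.    1.36 -1.21]
turn [-0.0007  0.0008 -0.0003] shift cm now-axes [16.76  0.48 71.14] after-turn axes [16.7   0.43 71.16]
```

>>> arm_command --increments '[0,0,0,1.2,0,5.08,1,0,0,0,1.2,0,5.08,1,0,0,0,1.2,0,5.08,1,0,0,0,1.2,0,5.08,1,0,0,0,1.2,0,5.08,1,0,0,0,1.2,0,5.08,1,0,0,0,1.2,0,5.08,1]'

```text
clock: 1.78
position: [0.3031, -0.2379, 0.4046]
ee_rot: [-0.701, 0.701, -0.094, 0.094]
contact_force: [1.3, -0.9, -0.1]
width: -0.0002
```

>>> arm_command --increments '[0,0,0,1.2,0,5.08,1,0,0,0,1.2,0,5.08,1,0,0,0,1.2,0,5.08,1,0,0,0,1.2,0,5.08,1,0,0,0,1.2,0,5.08,1,0,0,0,1.2,0,5.08,1,0,0,0,1.2,0,5.08,1,0,0,0,0,0,0,1]'

```text
clock: 2.78
position: [0.4784, 0.0841, 0.4042]
ee_rot: [0.701, -0.701, 0.092, -0.092]
contact_force: [-0.2, -0.1, 0.4]
width: -0.0001
```

```bash
python3 - <<'E'
from h import *
plan([.473,.084,.25],1.31)
im=vision.get_image("wrist");cv2.imwrite("pics/w1.png",im[:,:,::-1])
p=vision.camera_params("wrist");print(blobs(im,(0,150,50),(5,255,255))[0],proj(p,[.464,.05,.104]))
E
```

```text
t2.77 pos [0.4784 0.0841 0.4042] zyaw 1.3095 ydown [ 0.     0.001 -1.   ] F [-0.16 -0.12  0.42] w -0.0001 q [0.03 0.14 1.69 0.   1.31 0.29]
turn [-0.0009 -0.0005 -0.0002] shift cm now-axes [-0.51 15.42 -0.17] after-turn axes [-0.52 15.42 -0.15]
[([125.9, 94.1], [86, 53, 81, 83, 3659]), ([272.2, 229.2], [264, 210, 17, 38, 520])] [273.07373674 240.35070775]
```

View pics/w1.png

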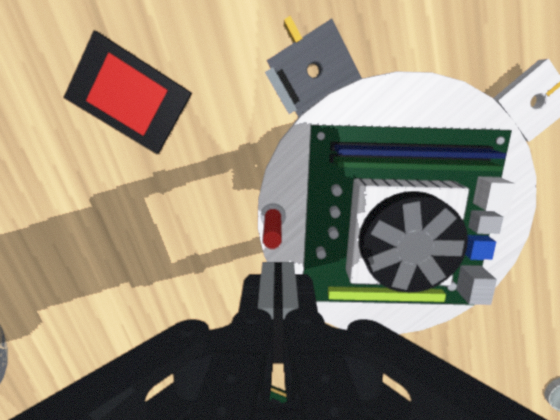

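```bash
python3 - <<'E'
from h import *
p=vision.camera_params("wrist")
print("post",onz(p,(272,240),.104),"block",onz(p,(313.5,71),.03),"ear",onz(p,(538,101),.044))
E
python3 - <<'E'
import cv2
t=cv2.imread("pics/w1.png")[0:140,250:560];cv2.imwrite("pics/w1c.png",cv2.resize(t,None,fx=2.5,fy=2.5,interpolation=cv2.INTER_CUBIC))
E
```

```text
post [0.46326909 0.05050407 0.104     ] block [0.53033033 0.16349366 0.03      ] ear [0.70720894 0.09046555 0.044     ]
```

View pics/w1c.png

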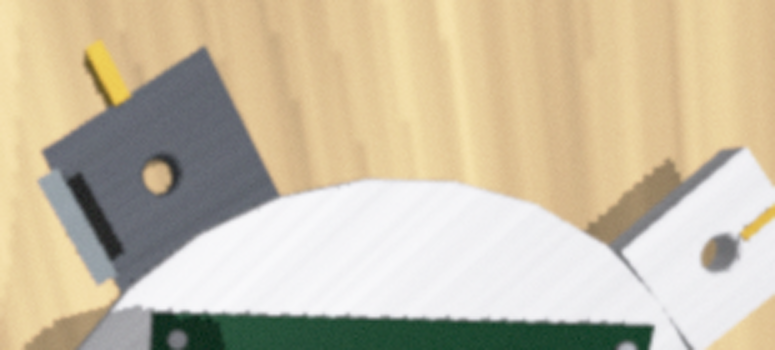

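```bash
python3 - <<'E'
import numpy as np
from scipy.optimize import least_squares
e=np.array([.7072,.0907]);b=np.array([.53,.164]);p=np.array([.4635,.0505])
f=lambda q:[np.hypot(*(e-q))-.153,np.hypot(*(b-q))-.153,np.hypot(*(p-q))-.115]
r=least_squares(f,[.577,.02]);a=r.x;ang=lambda v:np.degrees(np.arctan2(*(v-a)[::-1]))
print(a,r.fun,ang(e),ang(b),ang(p),ang(p)-ang(e))
d=np.radians(ang(b)-ang(e))
for k in np.linspace(0,1,9):
    th=np.radians(ang(p))+k*d
    for g in [.019]:
        c=a+.115*np.array([np.cos(th),np.sin(th)])-g*np.array([-np.sin(th),np.cos(th)])
        print(k,c.round(4),"psi",round(th-np.pi/2,3))
E
```

```text
[0.57329874 0.01708038] [-0.00019491  0.00016708 -0.0002279 ] 28.80222673990886 106.4207934217358 163.07124020398416 134.2690134640753
0.0 [0.4688 0.0687] psi 1.275
0.125 [0.4616 0.0504] psi 1.445
0.25 [0.4576 0.0311] psi 1.614
0.375 [0.4569 0.0114] psi 1.783
0.5 [ 0.4595 -0.0081] psi 1.953
0.625 [ 0.4654 -0.027 ] psi 2.122
0.75 [ 0.4743 -0.0445] psi 2.291
0.875 [ 0.4861 -0.0603] psi 2.461
1.0 [ 0.5004 -0.0739] psi 2.63
```

>>> arm_command --increments '[0,0,0,-0.5,5.0,-0.1,1,0,0.035,0,0,5.0,0,1,0,0,0,0,4.0,0,1,0,0,0,0,2.1,0,1,0,0,0,0,0,0,1,0,0,0,0,0,0,1]'

```text
clock: 3.58
position: [0.4724, 0.0811, 0.2446]
ee_rot: [-0.699, 0.699, -0.106, 0.107]
contact_force: [0.5, -0.1, 0.6]
width: 0.0001
```

```bash
python3 - <<'E'
from h import *
plan([.4688,.0687,.243],1.275)
im=vision.get_image("wrist");cv2.imwrite("pics/w2.png",im[:,:,::-1])
E
```

```text
t3.58 pos [0.4724 0.0811 0.2446] zyaw 1.2688 ydown [ 1.5e-03 -2.0e-04 -1.0e+00] F [ 0.47 -0.09  0.57] w 0.0001 q [ 0.02  0.29  1.94 -0.    0.91  0.33]
turn [-0.0002 -0.0062  0.0015] shift cm now-axes [ 0.03  0.16 -1.29] after-turn axes [ 0.02  0.16 -1.29]
```

View pics/w2.png

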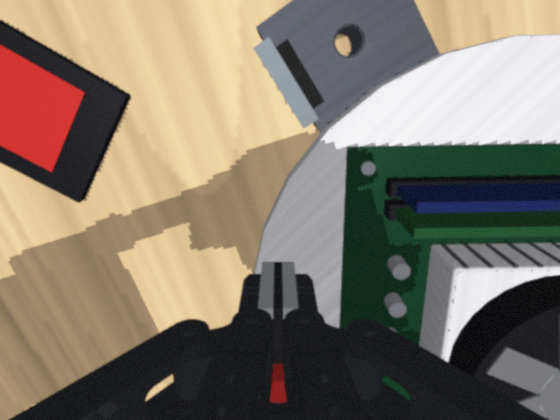

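>>> arm_command --increments '[0,0,0,0,0,-0.5,1,0,0,0,0,0,-0.4,1,0,0,0,0,0,-0.3,1,0,0,0,0,0,-0.2,1,0,0,0,0,0,-0.2,1]'

```text
clock: 4.25
position: [0.4675, 0.0667, 0.2439]
ee_rot: [0.699, -0.699, 0.106, -0.106]
contact_force: [-0.7, 2.7, 0.8]
width: -0.0003
```

```bash
cat >> h.py <<'E'
AX=np.array([.5733,.0171])
def polar():
    s=st(0); d=s["position"][:2]-AX; M=s["M"]; F=s["contact_force"]
    # tool offset in tool x,z from axis ; desired x=-.115
    v=M.T@np.r_[d,0]; print("toolx-from-axis %.4f z %.4f psi %.4f"%(v[0],v[2],s["psi"]),"F tool",(M.T@F).round(2),"ang(post est) %.4f"%(np.arctan2(d[1],d[0])), "h %.4f t %.2f"%(s["position"][2],s["clock"]))
E
python3 -c "
from h import *
polar()"
```

```text
toolx-from-axis -0.1158 z 0.0160 psi 1.2695 F tool [-1.41 -0.79  2.36] ang(post est) 2.7030 h 0.2439 t 4.25
```

>>> arm_command --increments '[0,-0.05,0,-0.09,0,-0.57,1,0,-0.05,0,-0.09,0,-0.57,1,0,-0.05,0,-0.09,0,-0.57,1,0,-0.05,0,-0.09,0,-0.57,1,0,-0.05,0,-0.09,0,-0.57,1,0,-0.05,0,-0.09,0,-0.57,1]'

```text
clock: 5.0
position: [0.4569, 0.0339, 0.2439]
ee_rot: [0.707, -0.707, -0.001, -0.001]
contact_force: [2.1, 2.3, 0.4]
width: 0.0
```

```bash
python3 -c "
from h import *
polar()"
```

```text
toolx-from-axis -0.1164 z 0.0169 psi 1.5714 F tool [ 2.11 -0.43  2.26] ang(post est) 2.9984 h 0.2439 t 5.00
```

>>> arm_command --increments '[0,-0.05,0,-0.08,0,-0.57,1,0,-0.05,0,-0.08,0,-0.57,1,0,-0.05,0,-0.08,0,-0.57,1,0,-0.05,0,-0.08,0,-0.57,1,0,-0.05,0,-0.08,0,-0.57,1,0,-0.05,0,-0.08,0,-0.57,1,0,-0.05,0,-0.08,0,-0.57,1,0,-0.05,0,-0.08,0,-0.57,1]'

```text
clock: 6.0
position: [0.4579, -0.0117, 0.2437]
ee_rot: [0.693, -0.693, -0.141, 0.141]
contact_force: [-0.2, 3.7, 1.1]
width: -0.0001
```

```bash
python3 -c "
from h import *
polar()"
```

```text
toolx-from-axis -0.1175 z 0.0185 psi 1.9714 F tool [ 1.28 -1.11  3.42] ang(post est) -2.8971 h 0.2437 t 6.00
```

>>> arm_command --increments '[0,-0.05,0,-0.08,0,-0.57,1,0,-0.05,0,-0.08,0,-0.57,1,0,-0.05,0,-0.08,0,-0.57,1,0,-0.05,0,-0.08,0,-0.57,1,0,-0.05,0,-0.08,0,-0.57,1,0,-0.05,0,-0.08,0,-0.57,1,0,-0.05,0,-0.08,0,-0.57,1]'

```text
clock: 6.88
position: [0.4732, -0.0484, 0.2434]
ee_rot: [0.658, -0.657, -0.259, 0.26]
contact_force: [-0.8, 3.1, 0.7]
width: 0.0002
```

```bash
python3 -c "
from h import *
polar();st()
cv2.imwrite('pics/t3.png',vision.get_image('top')[:,:,::-1])
t=cv2.imread('pics/t3.png')[130:270,80:320];cv2.imwrite('pics/t3c.png',cv2.resize(t,None,fx=3.3,fy=3.3,interpolation=cv2.INTER_CUBIC))
"
```

```text
toolx-from-axis -0.1178 z 0.0204 psi 2.3215 F tool [ 1.59 -0.7   2.81] ang(post est) -2.5622 h 0.2434 t 6.88
t6.88 pos [ 0.4732 -0.0484  0.2434] zyaw 2.3215 ydown [-1.8e-03  9.0e-04 -1.0e+00] F [-0.75  3.13  0.71] w 0.0002 q [-0.25  0.28  1.95  0.    0.91 -1.  ]
```

View pics/t3c.png

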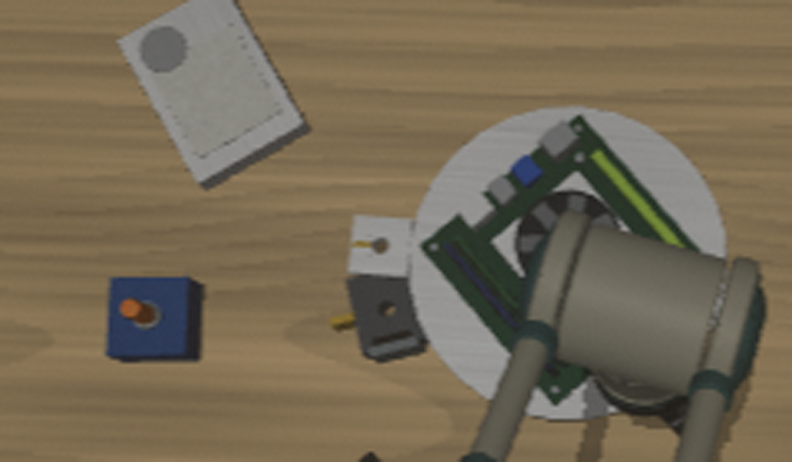

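>>> arm_command --increments '[0,-0.05,0,-0.06,0,-0.58,1,0,-0.05,0,-0.06,0,-0.58,1,0,-0.05,0,-0.06,0,-0.58,1,0,-0.04,0,-0.06,0,-0.46,1,0,-0.02,0,-0.03,0,-0.23,1]'

```text
clock: 7.55
position: [0.4888, -0.067, 0.2432]
ee_rot: [0.628, -0.627, -0.325, 0.328]
contact_force: [-4.2, -0.2, -0.3]
width: -0.0001
```

```bash
python3 -c "
from h import *
polar();T=vision.camera_params('top')
im=vision.get_image('top');cv2.imwrite('pics/t4.png',im[:,:,::-1])
t=im[190:240,170:220,::-1];cv2.imwrite('pics/t4c.png',cv2.resize(t,None,fx=10,fy=10,interpolation=cv2.INTER_CUBIC))
"
```

```text
toolx-from-axis -0.1173 z 0.0210 psi 2.5304 F tool [-2.62  0.31  3.33] ang(post est) -2.3587 h 0.2432 t 7.55
```

View pics/t4c.png

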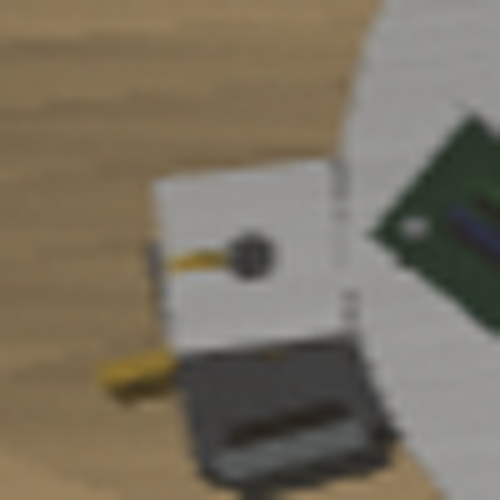

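```bash
python3 -c "
from h import *
T=vision.camera_params('top')
e=onz(T,(195.1,215.6),.044);b=onz(T,(197.6,223.9),.03);print(e,b)
a=lambda v:np.arctan2(v[1]-AX[1],v[0]-AX[0]);print(a(b)-a(e))
"
```

```text
[0.54960865 0.16903606 0.044     ] [0.52951602 0.16352889 0.03      ]
0.13586596226602166
```

>>> arm_command --increments '[0,-0.02,0,-0.02,0,-0.23,1,0,-0.02,0,-0.02,0,-0.23,1,0,-0.02,0,-0.02,0,-0.23,1,0,-0.02,0,-0.02,0,-0.23,1,0,-0.02,0,-0.02,0,-0.23,1]'

```text
clock: 8.22
position: [0.499, -0.0741, 0.2436]
ee_rot: [-0.61, 0.61, 0.357, -0.358]
contact_force: [-2.4, -1.0, -1.5]
width: 0.0
```

>>> arm_command --increments '[0,-0.008,0,-0.01,0,-0.1,1]'

```text
clock: 8.35
position: [0.5, -0.0747, 0.2437]
ee_rot: [-0.609, 0.609, 0.36, -0.36]
contact_force: [-3.3, 0.1, -1.6]
width: -0.0002
```

>>> arm_command --increments '[0,-0.008,0,-0.01,0,-0.1,1]'

```text
clock: 8.48
position: [0.5006, -0.0752, 0.2437]
ee_rot: [-0.607, 0.607, 0.362, -0.362]
contact_force: [-2.8, -0.1, -1.2]
width: -0.0
```

```bash
python3 -c "
from h import *
polar();T=vision.camera_params('top')
im=vision.get_image('top');cv2.imwrite('pics/t5.png',im[:,:,::-1])
t=im[190:240,170:220,::-1];cv2.imwrite('pics/t5c.png',cv2.resize(t,None,fx=10,fy=10,interpolation=cv2.INTER_CUBIC))
"
```

```text
toolx-from-axis -0.1157 z 0.0201 psi 2.6463 F tool [-1.43  1.18  2.38] ang(post est) -2.2380 h 0.2437 t 8.47
```

View pics/t5c.png

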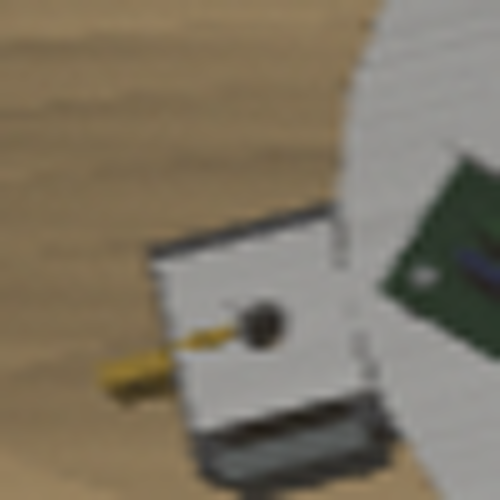

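>>> arm_command --increments '[0,-0.008,0,-0.01,0,-0.1,1]'

```text
clock: 8.65
position: [0.5011, -0.0756, 0.2437]
ee_rot: [0.606, -0.606, -0.364, 0.365]
contact_force: [-5.5, 1.2, 0.9]
width: 0.0002
```

>>> arm_command --increments '[0,-0.008,0,-0.01,0,-0.1,1]'

```text
clock: 8.78
position: [0.5014, -0.0758, 0.2437]
ee_rot: [0.605, -0.604, -0.366, 0.368]
contact_force: [-7.0, 3.0, 3.1]
width: -0.0001
```

>>> arm_command --increments '[0,-0.004,0,-0.01,0,-0.1,1]'

```text
clock: 8.9
position: [0.5017, -0.076, 0.2437]
ee_rot: [0.605, -0.602, -0.367, 0.369]
contact_force: [-8.7, 3.6, 4.0]
width: -0.0005
```

>>> arm_command --increments '[0,0,0,0,0,-0.07,1]'

```text
clock: 9.02
position: [0.5019, -0.0761, 0.2437]
ee_rot: [0.606, -0.602, -0.367, 0.369]
contact_force: [-8.6, 4.2, 5.7]
width: 0.0002
```

```bash
python3 -c "
from h import *
polar()"
```

```text
toolx-from-axis -0.1156 z 0.0208 psi 2.6659 F tool [-0.2  -5.59  9.55] ang(post est) -2.2248 h 0.2437 t 9.03
```

>>> arm_command --increments '[0,0,0,0,0,-0.04,1,0,0,0,0,0,0,1]'

```text
clock: 9.28
position: [0.502, -0.0761, 0.2437]
ee_rot: [0.606, -0.602, -0.367, 0.369]
contact_force: [-8.7, 4.6, 5.7]
width: 0.0002
```

>>> arm_command --increments '[0,0,0,0,0,0,1,0,0,0,0,0,0,1]'

```text
clock: 9.52
position: [0.5019, -0.0761, 0.2437]
ee_rot: [0.606, -0.602, -0.367, 0.369]
contact_force: [-9.2, 4.8, 6.4]
width: -0.0001
```

```bash
python3 -c "
from h import *
polar()"
```

```text
toolx-from-axis -0.1155 z 0.0207 psi 2.6659 F tool [ 0.03 -6.37 10.36] ang(post est) -2.2242 h 0.2437 t 9.53
```

>>> arm_command --increments '[0,0,0,0,0,-0.05,1,0,0,0,0,0,0,1,0,0,0,0,0,0,1,0,0,0,0,0,0,1,0,0,0,0,0,0,1,0,0,0,0,0,0,1]'

```text
clock: 10.28
position: [0.5021, -0.0762, 0.2437]
ee_rot: [0.606, -0.601, -0.367, 0.37]
contact_force: [-9.9, 4.8, 6.4]
width: -0.0001
```

```bash
python3 -c "
from h import *
polar()
im=vision.get_image('top');cv2.imwrite('pics/t6.png',im[:,:,::-1])
t=im[190:240,170:220,::-1];cv2.imwrite('pics/t6c.png',cv2.resize(t,None,fx=10,fy=10,interpolation=cv2.INTER_CUBIC))
"
```

```text
toolx-from-axis -0.1155 z 0.0206 psi 2.6659 F tool [-0.24 -6.35 11.11] ang(post est) -2.2229 h 0.2437 t 10.28
```

View pics/t6c.png

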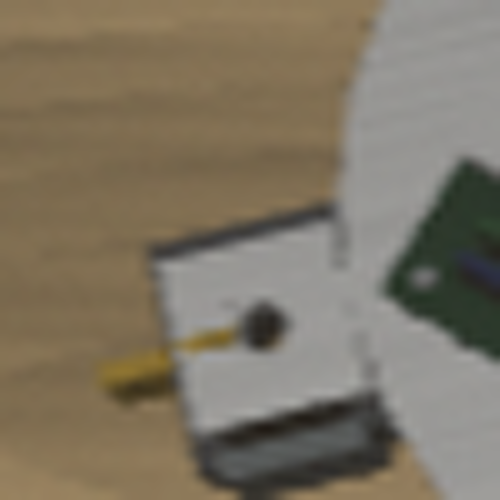

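>>> arm_command --increments '[0,0,0,0,0,0.1,1,0,0,0,0,0,0.15,1,0,0,0,0,0,0.3,1,0,0,0,0,0,0.5,1,0,0,0,0,0,0.8,1]'

```text
clock: 10.95
position: [0.4886, -0.0691, 0.2441]
ee_rot: [-0.603, 0.604, 0.369, -0.367]
contact_force: [0.3, 0.7, 0.4]
width: 0.0001
```

>>> arm_command --increments '[0,0,0,0,-5,0,1,0,0,0,0,-6,0,1,0,0.18,0,0,-5,0,0.8,0,0.18,0,0,0,0,0.5,0,0.18,0,0,0,0,0.3,0,0.18,0,0,0,0,0,0,0.09,0,0,0,0,0]'

```text
clock: 11.82
position: [0.4878, -0.0689, 0.4038]
ee_rot: [-0.7, 0.7, 0.1, -0.099]
contact_force: [0.1, -0.3, 0.2]
width: 0.0851
```

```bash
python3 -c "
from h import *
plan([.5175,.3575,.38],1.857)
im=vision.get_image('wrist');cv2.imwrite('pics/w7.png',im[:,:,::-1])
im=vision.get_image('top');cv2.imwrite('pics/t7.png',im[:,:,::-1])
t=im[190:240,170:220,::-1];cv2.imwrite('pics/t7c.png',cv2.resize(t,None,fx=10,fy=10,interpolation=cv2.INTER_CUBIC))
"
```

```text
t11.82 pos [ 0.4878 -0.0689  0.4038] zyaw 1.8524 ydown [ 1.1e-03 -2.0e-04 -1.0e+00] F [ 0.09 -0.28  0.16] w 0.0851 q [-0.28  0.15  1.67  0.    1.32 -0.56]
turn [ 0.0005 -0.0046  0.001 ] shift cm now-axes [14.7   2.38 40.14] after-turn axes [14.88  2.38 40.07]
```

View pics/w7.png

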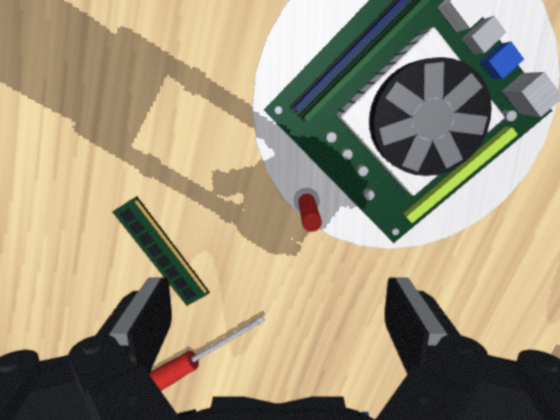

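View pics/t7c.png

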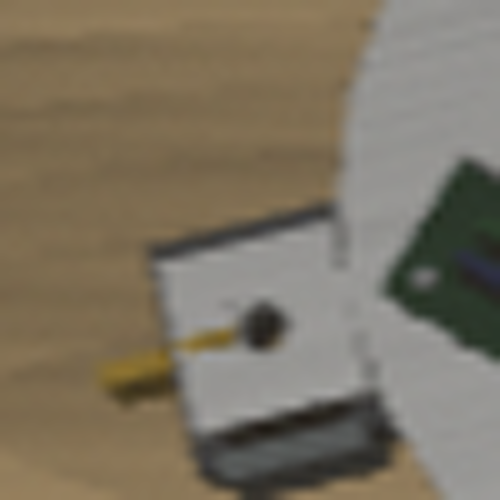

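>>> arm_command --increments '[0,0,0,1.85,0,5.0,0,0,0,0,1.85,0,5.0,0,0,0,0,1.85,0,5.0,0,0,0,0,1.85,0,5.0,0,0,0,0,1.85,0,5.0,0,0,0,0,1.85,0,5.0,0,0,0,0,1.85,0,4.0,0,0,0,0,1.85,0,3.5,0]'

```text
clock: 12.92
position: [0.5244, 0.3343, 0.4036]
ee_rot: [0.7, -0.7, -0.102, 0.101]
contact_force: [1.2, -0.4, -0.7]
width: 0.0857
```

>>> arm_command --increments '[0,0,0,0,4,0,0,0,0,0,0,0,0,0,0,0,0,0,0,0,0]'

```text
clock: 13.3
position: [0.5249, 0.3323, 0.3645]
ee_rot: [0.7, -0.7, -0.101, 0.1]
contact_force: [-0.6, -0.4, -0.2]
width: 0.0852
```

```bash
python3 -c "
from h import *
plan([.5175,.3575,.38],1.857)
p=vision.camera_params('wrist');im=vision.get_image('wrist');cv2.imwrite('pics/w8.png',im[:,:,::-1])
print(blobs(im,(3,150,80),(16,255,255))[0], proj(p,[.5175,.3575,.082]),proj(p,[.5175,.3575,.044]))
"
```

```text
t13.30 pos [0.5249 0.3323 0.3645] zyaw 1.8561 ydown [ 9.e-04  2.e-04 -1.e+00] F [-0.56 -0.43 -0.25] w 0.0852 q [ 0.45  0.37  1.47 -0.    1.3   0.17]
turn [ 0.     -0.0009  0.0009] shift cm now-axes [ 0.   -1.55  2.63] after-turn axes [ 0.01 -1.55  2.63]
[([280.7, 163.4], [271, 149, 21, 29, 483])] [277.61939101 168.26377014] [277.5403599  158.04693127]
```

View pics/w8.png

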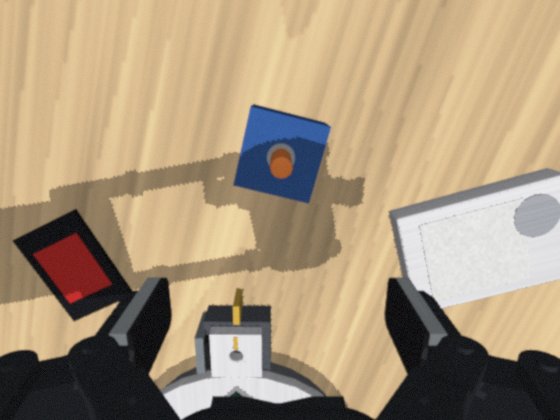

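```bash
python3 -c "
from h import *
im=cv2.imread('pics/w8.png')
a=cv2.resize(im[130:190,250:310],None,fx=6,fy=6,interpolation=cv2.INTER_CUBIC);b=cv2.resize(im[325:385,205:265],None,fx=6,fy=6,interpolation=cv2.INTER_CUBIC)
cv2.imwrite('pics/w8c.png',np.hstack([a,b]))
p=vision.camera_params('wrist')
print(onz(p,(281.3,169),.082),onz(p,(236,356),.044))
"
```

```text
[0.52068154 0.35770433 0.082     ] [0.53318685 0.16668708 0.044     ]
```

View pics/w8c.png

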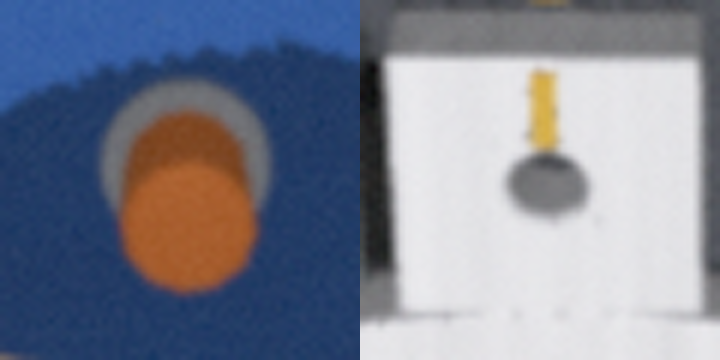

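>>> arm_command --increments '[0,0,0,0.33,0,2.6,0,0,0,0,0,4,0,0,0,0,0,0,3,0,0,0,0,0,0,0,0,0,0,0,0,0,0,0,0]'

```text
clock: 13.98
position: [0.5214, 0.3583, 0.2958]
ee_rot: [0.7, -0.7, -0.102, 0.099]
contact_force: [-0.2, 0.2, 0.5]
width: 0.0853
```

```bash
python3 -c "
from h import *
plan([.5207,.3582,.221],1.857)
p=vision.camera_params('wrist');im=vision.get_image('wrist');cv2.imwrite('pics/w9.png',im[:,:,::-1])
print(blobs(im,(3,150,80),(16,255,255))[0], proj(p,[.5207,.3582,.082]),proj(p,[.5207,.3582,.044]))
"
```

```text
t13.97 pos [0.5214 0.3583 0.2958] zyaw 1.8554 ydown [ 0.0033  0.0017 -1.    ] F [-0.22  0.24  0.5 ] w 0.0853 q [ 0.49  0.43  1.54 -0.    1.16  0.21]
turn [-0.0007 -0.0016  0.0036] shift cm now-axes [-0.09  7.48 -0.  ] after-turn axes [-0.07  7.48  0.  ]
[([273.7, 232.3], [260, 209, 28, 46, 1036])] [275.46931092 244.1634471 ] [275.5413861 219.8246531]
```

View pics/w9.png

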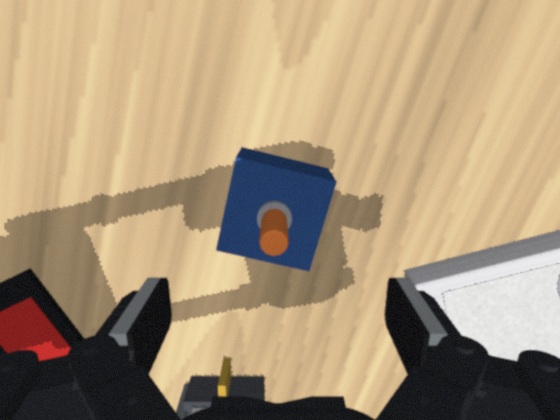

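>>> arm_command --increments '[0,0,0.003,-0.2,3.5,0.12,0,0,0,0,0,3,0,0,0,0,0,0,1,0,0,0,0,0,0,0,0,0,0,0,0,0,0,0,0]'

```text
clock: 14.65
position: [0.5189, 0.3592, 0.2203]
ee_rot: [0.7, -0.7, -0.1, 0.1]
contact_force: [0.4, 0.1, 0.5]
width: 0.0856
```

```bash
python3 -c "
from h import *
st()
im=vision.get_image('wrist');cv2.imwrite('pics/w10.png',im[:,:,::-1])
print(blobs(im,(3,150,80),(16,255,255))[0])
"
```

```text
t14.65 pos [0.5189 0.3592 0.2203] zyaw 1.8558 ydown [-0.e+00  6.e-04 -1.e+00] F [0.44 0.11 0.48] w 0.0856 q [0.5  0.5  1.63 0.   1.   0.21]
[([279.3, 311.4], [258, 267, 44, 86, 3068])]
```

View pics/w10.png

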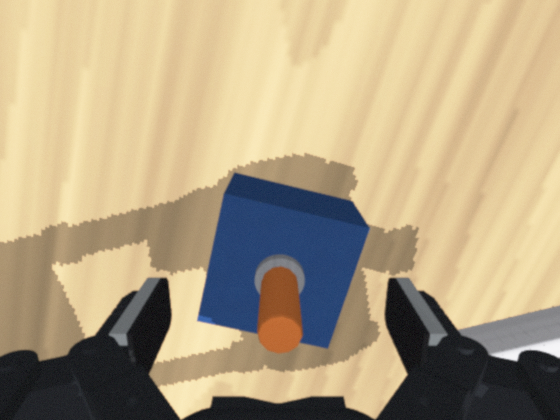

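```bash
python3 -c "
from h import *
s=st(0);p=vision.camera_params('wrist')
for uv,z in (((280,334),.082),((280,278),.044)):
    X=onz(p,uv,z);print(X.round(4),(s['M'].T@(X-s['position'])).round(4))
"
```

```text
[0.5193 0.3592 0.082 ] [ 0.0005  0.1383 -0.0002]
[0.5194 0.3598 0.044 ] [0.0007 0.1763 0.0003]
```

>>> arm_command --increments '[0,0,0,0.05,0,0,0.5,0,0,0,0,0,0,0.8,0,0,0,0,0,0,1,0,0,0,0,0,0,1,0,0,0,0,0,0,1,0,0,0,0,0,0,1]' --grip_force 40

```text
clock: 15.45
position: [0.5188, 0.3591, 0.2188]
ee_rot: [-0.7, 0.7, 0.1, -0.101]
contact_force: [0.5, -0.3, 0.0]
width: 0.0148
```

```bash
python3 -c "
from h import *
st()"
```

```text
t15.45 pos [0.5188 0.3591 0.2188] zyaw 1.8558 ydown [-2.2e-03 -6.0e-04 -1.0e+00] F [ 0.45 -0.34  0.04] w 0.0148 q [0.5  0.51 1.63 0.   1.   0.21]
```

>>> arm_command --increments '[0,0,0,0,-1,0,1,0,0,0,0,-2,0,1,0,0,0,0,-3,0,1,0,0,0,0,-4,0,1,0,0,0,0,0,0,1,0,0,0,0,0,0,1]'

```text
clock: 16.2
position: [0.5183, 0.3588, 0.3185]
ee_rot: [-0.7, 0.7, 0.099, -0.102]
contact_force: [0.1, -0.8, -0.8]
width: 0.0148
```

```bash
python3 -c "
from h import *
plan([.5332-.0005,.1667,.315],1.857)
im=vision.get_image('wrist');cv2.imwrite('pics/w11.png',im[:,:,::-1])
"
```

```text
t16.20 pos [0.5183 0.3588 0.3185] zyaw 1.8558 ydown [-0.0042 -0.0016 -1.    ] F [ 0.08 -0.76 -0.78] w 0.0148 q [0.5  0.41 1.51 0.   1.22 0.21]
turn [ 0.0003 -0.0012 -0.0045] shift cm now-axes [ -4.01   0.37 -18.84] after-turn axes [ -4.04   0.35 -18.84]
```

View pics/w11.png

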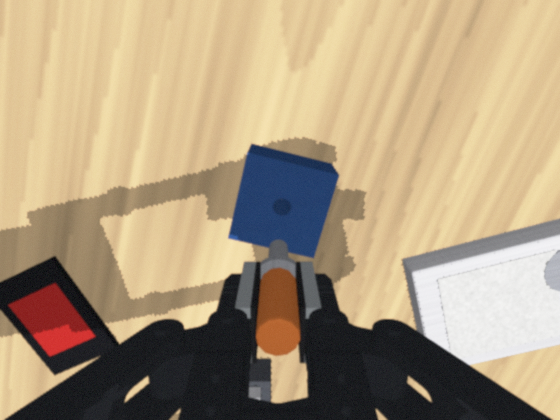

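>>> arm_command --increments '[0,0,-0.0045,-1.0,0,-3.7,1,0,0,0,-1.0,0,-4.7,1,0,0,0,-1.0,0,-4.7,1,0,0,0,-1.0,0,-3.7,1,0,0,0,0,0,-2,1,0,0,0,0,0,0,1,0,0,0,0,0,0,1]'

```text
clock: 17.12
position: [0.5335, 0.1684, 0.3183]
ee_rot: [0.7, -0.7, -0.101, 0.1]
contact_force: [0.4, -0.9, -0.1]
width: 0.0151
```

```bash
python3 -c "
from h import *
s=st();p=vision.camera_params('wrist')
im=vision.get_image('wrist');cv2.imwrite('pics/w12.png',im[:,:,::-1])
print('tip exp',proj(p,s['position']+s['M']@[0,.2148,0]))
for y in (.1408,.1748,.1788): print(proj(p,s['position']+s['M']@[0,y,0]))
a=cv2.resize(im[150:300,200:350,::-1],None,fx=4,fy=4,interpolation=cv2.INTER_CUBIC);cv2.imwrite('pics/w12c.png',a)
"
```

```text
t17.12 pos [0.5335 0.1684 0.3183] zyaw 1.8561 ydown [ 8.0e-04  1.2e-03 -1.0e+00] F [ 0.42 -0.89 -0.12] w 0.0151 q [ 0.18  0.31  1.67  0.    1.15 -0.1 ]
tip exp [278.18447456 243.25500778]
[278.63683358 329.00977971]
[278.38008121 280.33662593]
[278.35647286 275.8611348 ]
```

View pics/w12.png

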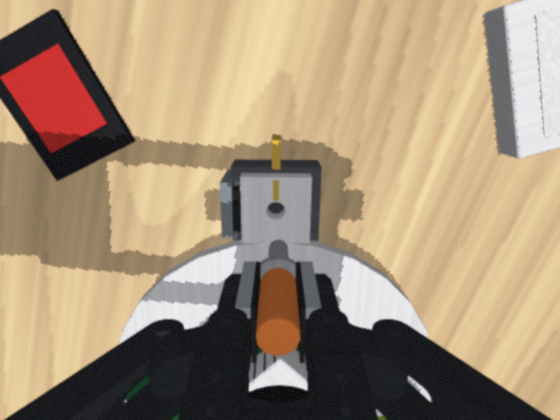

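View pics/w12c.png

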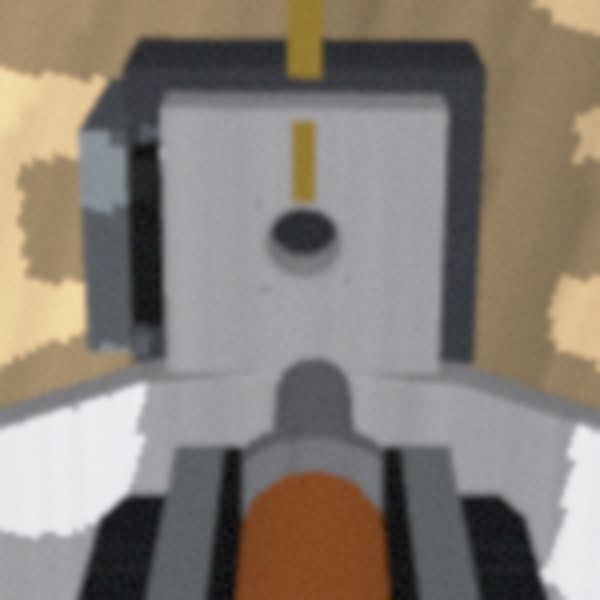

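```bash
python3 -c "
from h import *
s=st(0);p=vision.camera_params('wrist')
X=onz(p,(275.9,210.3),.044);print(X.round(4),(s['M'].T@(X-s['position'])).round(4))
"
```

```text
[0.5326 0.1672 0.044 ] [-0.0015  0.2744 -0.0013]
```

>>> arm_command --increments '[0,0,0,-0.15,2,-0.1,1,0,0,0,0,2,0,1,0,0,0,0,1,0,1,0,0,0,0,0,0,1,0,0,0,0,0,0,1]'

```text
clock: 17.8
position: [0.5326, 0.1665, 0.2693]
ee_rot: [0.7, -0.7, -0.102, 0.1]
contact_force: [0.0, -1.1, 0.1]
width: 0.0149
```

```bash
python3 -c "
from h import *
s=st();p=vision.camera_params('wrist')
im=vision.get_image('wrist');cv2.imwrite('pics/w13.png',im[:,:,::-1])
print('tip exp',proj(p,s['position']+s['M']@[0,.2148,0]))
a=cv2.resize(im[190:310,210:350,::-1],None,fx=5,fy=5,interpolation=cv2.INTER_CUBIC);cv2.imwrite('pics/w13c.png',a)
"
```

```text
t17.80 pos [0.5326 0.1665 0.2693] zyaw 1.8562 ydown [ 2.7e-03  7.0e-04 -1.0e+00] F [ 0.02 -1.11  0.13] w 0.0149 q [ 0.18  0.36  1.74  0.    1.04 -0.11]
tip exp [278.14989865 243.25910504]
```

View pics/w13c.png

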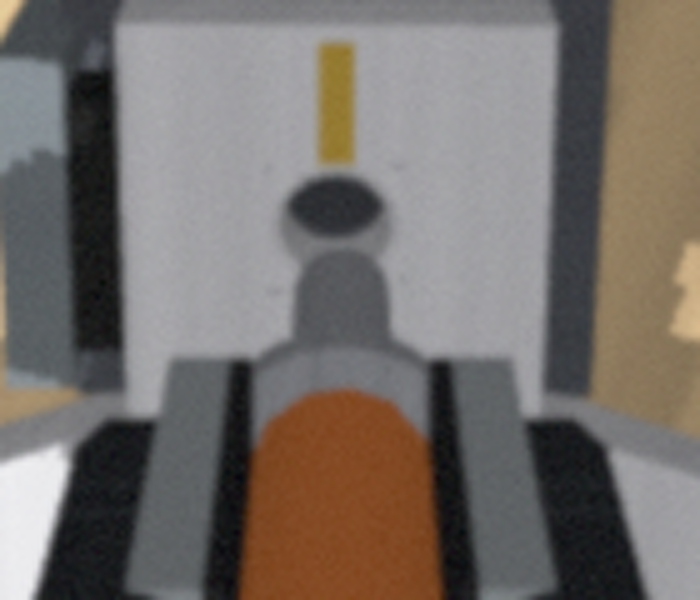

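```bash
python3 -c "
from h import *
s=st(0);p=vision.camera_params('wrist')
for r in (.0,.00625):
  pass
X=onz(p,(277.2,235.8),.044);v=s['M'].T@(X-s['position']);print(X.round(4),v.round(4))
print(proj(p,X),[proj(p,X+s['M']@np.array(d)).round(1) for d in ([.00625,0,0],[-.00625,0,0],[0,0,.00625],[0,0,-.00625])])
"
```

```text
[0.5329 0.1663 0.044 ] [-5.000e-04  2.254e-01 -1.000e-04]
[277.2 235.8] [array([288.3, 235.8]), array([266.1, 235.8]), array([277.2, 225.4]), array([277.2, 246. ])]
```

>>> arm_command --increments '[0,0,0.002,-0.05,0.5,0,1,0,0,0,0,0.4,0,1,0,0,0,0,0.2,0,1,0,0,0,0,0.2,0,1]'

```text
clock: 18.35
position: [0.5318, 0.1659, 0.2555]
ee_rot: [-0.7, 0.7, 0.1, -0.101]
contact_force: [-0.1, 0.1, -1.0]
width: 0.0147
```

```bash
python3 -c "
from h import *
s=st();p=vision.camera_params('wrist')
im=vision.get_image('wrist');cv2.imwrite('pics/w14.png',im[:,:,::-1])
a=cv2.resize(im[190:310,210:350,::-1],None,fx=5,fy=5,interpolation=cv2.INTER_CUBIC);cv2.imwrite('pics/w14c.png',a)
"
```

```text
t18.35 pos [0.5318 0.1659 0.2555] zyaw 1.8557 ydown [-5.e-04 -2.e-04 -1.e+00] F [-0.12  0.13 -1.04] w 0.0147 q [ 0.18  0.37  1.76 -0.    1.01 -0.11]
```

View pics/w14c.png

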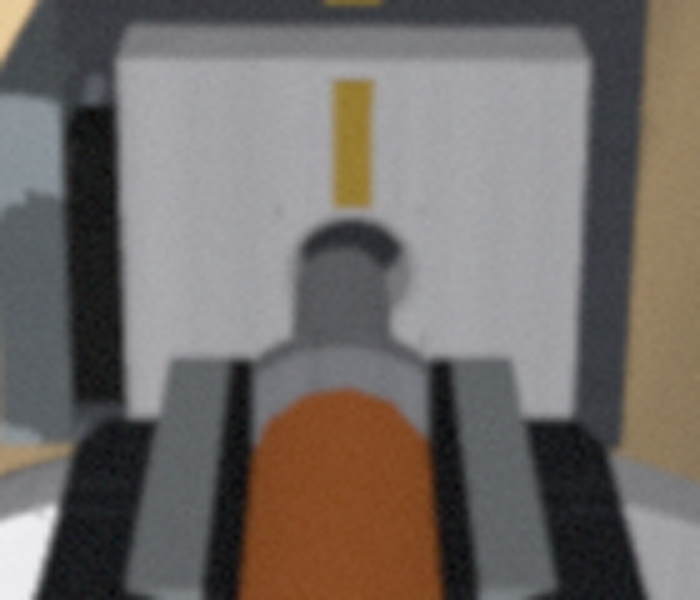

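```bash
python3 -c "
from h import *
s=st(0);p=vision.camera_params('wrist')
X=onz(p,(280.6,244.8),.044);v=s['M'].T@(X-s['position']);print(X.round(4),v.round(4))
print(proj(p,X),[proj(p,X+s['M']@np.array(d)).round(1) for d in ([.00625,0,0],[-.00625,0,0],[0,0,.00625],[0,0,-.00625])])
"
```

```text
[0.5325 0.1668 0.044 ] [0.0013 0.2112 0.0007]
[280.6 244.8] [array([292.5, 244.8]), array([268.7, 244.8]), array([280.6, 233.7]), array([280.6, 255.6])]
```

>>> arm_command --increments '[0,0,0,0.11,0,0,1,0,0,0,0,0.2,0,1,0,0,0,0,0.1,0,1]'

```text
clock: 18.77
position: [0.5328, 0.1662, 0.2525]
ee_rot: [-0.7, 0.7, 0.1, -0.101]
contact_force: [-0.7, -0.8, -0.1]
width: 0.0152
```

```bash
python3 -c "
from h import *
s=st();p=vision.camera_params('wrist')
im=vision.get_image('wrist')
a=cv2.resize(im[190:310,210:350,::-1],None,fx=5,fy=5,interpolation=cv2.INTER_CUBIC);cv2.imwrite('pics/w15c.png',a)
"
```

```text
t18.77 pos [0.5328 0.1662 0.2525] zyaw 1.8558 ydown [-6.e-04 -3.e-04 -1.e+00] F [-0.69 -0.81 -0.11] w 0.0152 q [ 0.18  0.38  1.76 -0.    1.   -0.11]
```

View pics/w15c.png

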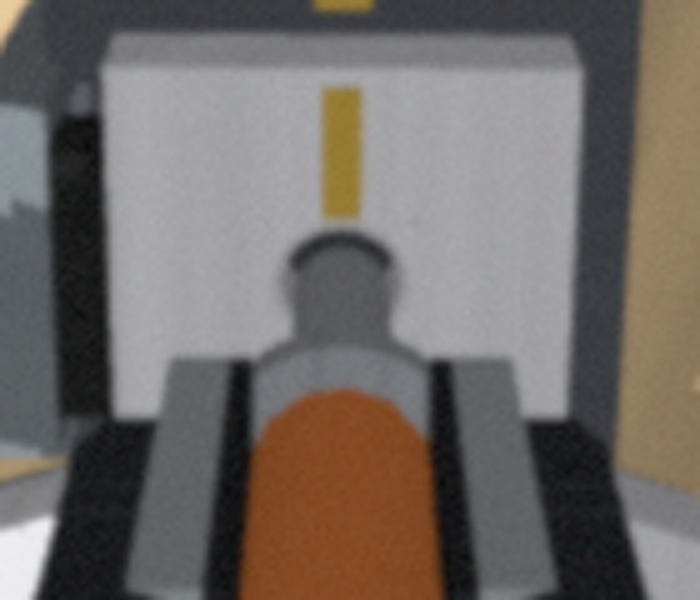

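>>> arm_command --increments '[0,0,0,0,0.2,0.04,1,0,0,0,0,0.2,0,1]'

```text
clock: 19.08
position: [0.5327, 0.1666, 0.2485]
ee_rot: [-0.7, 0.7, 0.1, -0.101]
contact_force: [0.4, -0.5, 0.1]
width: 0.0151
```

>>> arm_command --increments '[0,0,0,0,0.2,0,1,0,0,0,0,0.2,0,1]'

```text
clock: 19.32
position: [0.5327, 0.1666, 0.2445]
ee_rot: [-0.7, 0.7, 0.1, -0.101]
contact_force: [0.3, -0.2, 0.3]
width: 0.0149
```

>>> arm_command --increments '[0,0,0,0,0.2,0,1,0,0,0,0,0.2,0,1]'

```text
clock: 19.58
position: [0.5327, 0.1666, 0.2405]
ee_rot: [-0.7, 0.7, 0.1, -0.101]
contact_force: [0.3, 0.6, -0.7]
width: 0.0149
```

>>> arm_command --increments '[0,0,0,0,0.3,0,1,0,0,0,0,0.3,0,1]'

```text
clock: 19.82
position: [0.5327, 0.1666, 0.2345]
ee_rot: [-0.7, 0.7, 0.1, -0.101]
contact_force: [0.7, -0.4, -0.7]
width: 0.0149
```

>>> arm_command --increments '[0,0,0,0,0.3,0,1,0,0,0,0,0.3,0,1]'

```text
clock: 20.08
position: [0.5327, 0.1666, 0.2284]
ee_rot: [-0.7, 0.7, 0.1, -0.101]
contact_force: [-0.2, 1.0, 0.2]
width: 0.0149
```

>>> arm_command --increments '[0,0,0,0,0.2,0,1,0,0,0,0,0.15,0,1]'

```text
clock: 20.32
position: [0.5327, 0.1666, 0.225]
ee_rot: [-0.7, 0.7, 0.1, -0.101]
contact_force: [0.2, -0.2, -0.5]
width: 0.0147
```

>>> arm_command --increments '[0,0,0,0,0.1,0,1]'

```text
clock: 20.45
position: [0.5327, 0.1666, 0.2241]
ee_rot: [-0.7, 0.7, 0.1, -0.101]
contact_force: [0.6, -0.2, 0.1]
width: 0.0148
```

>>> arm_command --increments '[0,0,0,0,0.08,0,1]'

```text
clock: 20.58
position: [0.5328, 0.1666, 0.2233]
ee_rot: [-0.7, 0.7, 0.1, -0.101]
contact_force: [-0.9, 0.4, -0.7]
width: 0.0148
```

>>> arm_command --increments '[0,0,0,0,0.07,0,1]'

```text
clock: 20.7
position: [0.5328, 0.1666, 0.2227]
ee_rot: [-0.7, 0.7, 0.1, -0.101]
contact_force: [-1.4, -0.9, 3.6]
width: 0.0148
```

>>> arm_command --increments '[0,0,0,0,0.07,0,1]'

```text
clock: 20.82
position: [0.5328, 0.1666, 0.2226]
ee_rot: [-0.7, 0.7, 0.1, -0.1]
contact_force: [-2.2, -0.8, 9.0]
width: 0.0151
```

>>> arm_command --increments '[0,0,0,0,-0.05,0,1,0,0,0,0,0,0,0.7,0,0,0,0,0,0,0.4,0,0,0,0,0,0,0,0,0,0,0,0,0,0,0,0,0,0,0,0,0]'

```text
clock: 21.58
position: [0.5327, 0.1666, 0.2224]
ee_rot: [-0.7, 0.7, 0.1, -0.101]
contact_force: [0.3, -0.0, -0.1]
width: 0.0852
```

>>> arm_command --increments '[0,0,0,0,-1,0,0,0,0,0,0,-3,0,0,0,0,0,0,-5,0,0,0,0,0,0,-5,0,0,0,0,0,0,0,0,0,0,0,0,0,0,0,0]'

```text
clock: 22.32
position: [0.5323, 0.1666, 0.3625]
ee_rot: [-0.7, 0.7, 0.1, -0.101]
contact_force: [0.5, 0.0, -0.6]
width: 0.0852
```

```bash
python3 -c "
from h import *
s=st()
for n in ('wrist','scene'):
    cv2.imwrite(f'pics/{n}16.png',vision.get_image(n)[:,:,::-1])
p=vision.camera_params('wrist');print([proj(p,[.5328,.1666,z]) for z in (.048,.086)])
im=cv2.imread('pics/scene16.png');cv2.imwrite('pics/s16c.png',cv2.resize(im[170:320,230:480],None,fx=3.2,fy=3.2,interpolation=cv2.INTER_CUBIC))
"
```

```text
t22.32 pos [0.5323 0.1666 0.3625] zyaw 1.8559 ydown [-6.e-04 -3.e-04 -1.e+00] F [ 0.52  0.   -0.6 ] w 0.0852 q [ 0.18  0.28  1.61 -0.    1.25 -0.11]
[array([280.12569843, 193.22202758]), array([280.32039419, 208.3281125 ])]
```

View pics/wrist16.png

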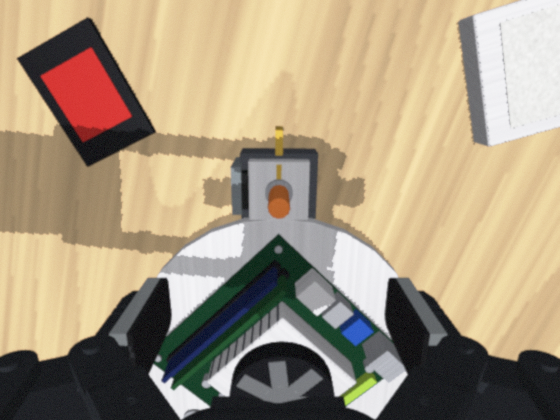

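View pics/s16c.png

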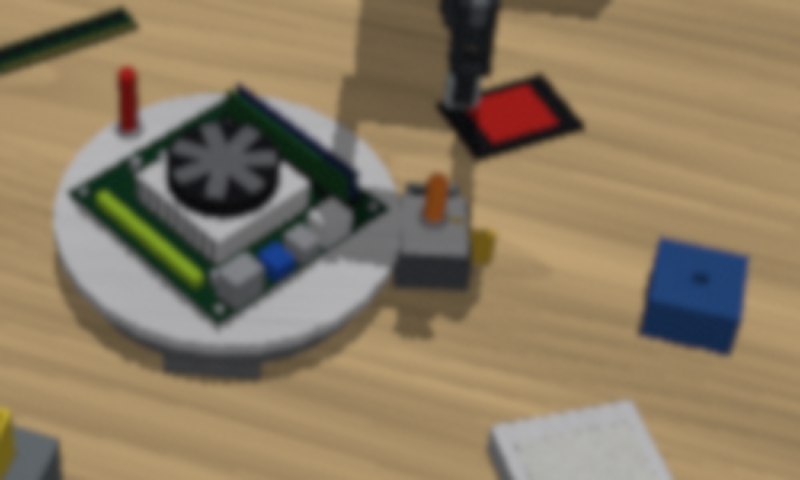

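```bash
python3 -c "
from rig import ticket
print(ticket.sign_off())"
```

```text
the job is handed in; nothing more can be done
None
```

The turntable is home against the stop, the index pin is fully seated through the ear into the block, and I have signed the job off at about 22.4 s of the 72 s allowed.

- **Pressing home:** I swung the turntable counter-clockwise by its red post and held it against the stop for about 1.3 s. The force along the rim read 9.5 to 11 N. About 6 N of vertical force also showed on the fingers, so the highest total reading on the turntable was about 13 N. After I backed off, the top camera showed the ear had not moved.
- **Pin:** I lifted it from the blue rest, re-centred it once in the ear's mouth by the wrist camera, and lowered it without any notable side force. The flange met the ear and the downward push reached 9 N. By the arm's height the tip was then 7.8 mm above the table, against a nominal 8 mm. I then let go and raised the gripper clear.
- **Last checks:** The wrist image shows the pin upright, with the grip top within about 1 px of where a seated pin should appear. The scene image shows the rest empty and the ear at the stop. I did not compare the bystanders by numbers, but no move went near them.
- **Disagreement:** Early positions from the scene camera and the top camera differed by up to about 9 mm. I used the wrist and top cameras for all the positions that mattered.

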